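# Dispense one tube cap and push it onto its spot

### The job

Press the blue plunger of the white cap feeder once, all the way down, and let it come back up, so that a single purple cap is pushed out of the outlet. Then gently push that cap along the table with the fingertips, upright and without gripping, lifting or tipping it, until it stands wholly on the lilac spot (not the pink-red one). Leave the other caps in the feeder and everything else on the table where it is.

Things in the scene. Friction and masses are not known exactly. Their poses are not given: they have to be found in the camera images.
- dispenser: white cap feeder fixed to the table, 124 mm long (local x -105 to +19 mm), 38 mm wide, body 48 mm high, open underneath, so caps stand on the table. Origin: on the table, below the centre of the square 30 mm chimney that holds a stack of three purple caps. Local +x points out of the outlet, a slot 16 mm high at the table in the front end; local y is to the left of that, z up
- plunger_top (a point): centre of the top of the blue plunger button, 36 mm across, on a steel stem 55 mm behind the chimney centre, 82 mm above the table when up. It moves straight down 25 mm (top then 57 mm above the table) against a spring, 2 N to start and 7 N at the bottom if pressed slowly, and springs back up within about 1 s when released
- plunger (a joint): travel of the plunger: 0 up, 0.025 m fully down; fully pressed beyond 0.022. It drives a flat pusher 2.6 times as far (65 mm) that slides the bottom cap out. Damped, 4 N per 100 mm/s; a quick jab flicks the cap farther out, so press at 50 mm/s or less
- outlet (a point): point on the table 63 mm in front of the chimney centre: where the centre of the ejected cap comes to stand after a full press, some 44 mm beyond the feeder's front face (give or take a few mm)
- cap_a: bottom purple tube cap, the one to be dispensed: round, 28 mm across, 14 mm tall, 12 g nominal, white ring and black dot on its flat top. Origin: centre of its underside; z up. At the start inside the chimney at the bottom
- cap_b: second purple cap, same size, resting on the first; drops to the table inside the chimney when the plunger has come back. Origin: centre of its underside
- cap_c: third purple cap, same size, on top of the second, its top visible in the chimney's mouth. Origin: centre of its underside
- spot_purple: lilac flat round spot marked on the table, 60 mm across, without thickness to speak of (things slide over it freely); the cap's destination. 95 to 115 mm to one side of the feeder's axis, left or right, and 48 to 78 mm ahead of the chimney centre. Origin: its centre
- spot_red: pink-red flat round spot, 60 mm across, on the other side of the feeder's axis, with a red cap standing on it; not the destination. Origin: its centre
- red_cap: red tube cap, same size as the purple ones (28 mm across, 14 mm tall), standing on the red spot; leave alone. Origin: centre of its underside
- jar: small lidded jar with orange lid, 42 mm across, 50 mm tall, standing 140 to 160 mm out in front of the chimney; leave alone. Origin: centre of its underside
- tape: roll of white tape lying flat, 54 mm across, 18 mm tall, beside the rear of the feeder; leave alone. Origin: centre of its underside
- marker: white marker pen with purple cap, 122 mm long, 15 mm thick, lying on the table beside the rear of the feeder; leave alone. Origin: on its underside near mid-length (pen runs from -48 to +74 mm along its x)
- sanitiser: clear bottle with blue cap, 60 mm across, 150 mm tall, off to the left; leave alone. Origin: centre of its underside
- beaker_jar: jar with yellow lid, 60 mm across, 75 mm tall, off to the right; leave alone. Origin: centre of its underside
Mind the look-alikes: they are no part of the job. There is more than one size of the dispenser; the job needs the larger.

How it is judged:
By the outcome, as a careful person would: the job done as asked, in the order asked, and still so for the second after the job is handed in, with the robot touching nothing.
It also fails if it takes over 48 s, if anything falls off the work surface, if the arm or the gripper's body presses on something with over 40 N, if the wrist force passes 120 N, or if a joint passes its speed limit or range.

### The arm

A 7-joint arm with a two-finger parallel gripper is mounted at the origin on the work surface. World frame = base frame: x ahead of the robot, y to its left, z up, the work surface at z = 0. Lengths are in m, angles in degrees, forces in N, time in s.
With the tool pointing down it reaches from about 0.425 to 0.875 m from the base axis. Payload 4.7 kg.
Tool frame: the origin (TCP) lies between the finger pads; the fingertips stand 19 mm ahead of it and the grasp point (between the pads) is the TCP; x points along the fingers, z is the direction in which the jaws open and shut, and the axes are right-handed (so a half turn about x gives the same grasp; the last joint's range is limited). The gripper opens to 87 mm and grips with 3 to 60 N. Pads are 19 mm wide; open, the fingers measure 117 mm over their backs; the gripper's body (75 mm by 190 mm) begins 51 mm behind the grasp point.
Start: joints at [-74.651, 18.392, -4.016, 83.108, 1.295, 78.541, -3.26], TCP at [0.163, 0.629, 0.208] pointing down, gripper open.
Joint ranges: [-163.93, 163.93], [-17.29, 119.83], [-79.2, 71.16], [3.27, 140.29], [-89.18, 269.18], [5.43, 117.66], [-154.24, 154.24]. Speed limits (degrees/s): [147.25, 147.25, 180, 180, 180, 180, 180].

### API

Orientations are given as [roll, pitch, yaw] about the fixed x, y, z axes, in that order (R = Rz(yaw) Ry(pitch) Rx(roll)).
In Python, from cell import monitor, read_camera, camera_model, env, regions_of gives the robot as it stands. The module is installed in compiled form; this text tells all that it offers.
- The arm moves only by the tool step_arm, never from a script. Its argument "deltas" is a list of rows, each a list of 5 numbers: the gripper's target within -1 to 1 (fully open at 1, half-way at 0, shut at -1), then the shift along the tool's x, y, z in m, then the turn about the tool's x in degrees. A call has 1 to 12 rows; each row is the pose to reach, as a shift and turn from the pose commanded when the call began, along the tool's axes at that moment; what a row does not reach only later rows make up. A row lasts 1/8 s, in which the tool goes at most 62.5 mm and 10.7 degrees, less where a joint would pass 70% of its speed; a pose out of reach is approached as far as the arm can. A call with a gripper value outside its range is refused whole. The fingers move at their own pace and stop on an object; "newtons" is the grip in N (left out, the last holds). Time passes only in rows, so rows that repeat a pose let the fingers close. It gives the time, the measured TCP pose, the force and the opening at its end, in the units of the state.
- monitor.get_obs(): the state, without advancing time (a new reading comes with each control period).
- read_camera(name): name is "scene" or "top" or "wrist"; returns (picture, depth): 480x640x3 uint8, red, green, blue; 480x640 float32, m along the optical axis (not along the pixel's ray), 0 where there is no reading.
- camera_model(name): a dict with "fx", "fy", "cx", "cy" (pixels), "k1" (the pictures are not rectified: a ray, as slopes to the right and down, at radius r is drawn at 1 + k1 r^2 times it, then the intrinsics apply), "xyz" and "attitude" of the camera in the world. Camera axes: x right, y down, z forward; pixel columns grow to the right and rows downward; lengths in m; the calibration is good to about 2 mm. A picture is of the moment at which its call begins: read the wrist's pose just before it. camera_model takes no time and is no camera call; for the wrist camera it gives the pose at the moment of the call.
- env.sign_off(): hands the job in, once; it reports no verdict.
Trained networks look in the newest picture that a camera, given by its name, has taken for a name from the list of things; names that differ only in an ending like _2 or _b are one class to them, and where a whole thing is asked for, a point or a joint stands for the part that bears it (a point fixed in the world has none). Each returns a list of dicts, best first, with "p" (0 to 1); they miss things now and then, are a little off and sometimes report something else, mostly with a low value. They report only what shows in the picture. A call takes as long as a camera call. They do not tell look-alikes from the thing itself.
- regions_of(camera, thing): "pixels" (480x640 bool, what is visible of it) and "pixel" ([column, row] in pixels, amid what is visible of it).
The state is a dict: "time_s": time; "qpos": joint angles; "joint_velocities": joint speeds; "effort": joint torques, N m; "tool_pos": TCP position; "tool_rot": TCP orientation; "force": force on the tool from outside, world axes, zero at the start; "wrist_torque": the same for the moment, N m; "grip_width": finger opening in m.
Only numpy, scipy, OpenCV 4.12 (cv2) and the standard library are available. Lean on these libraries where they do the work, as an engineer would, in place of code of your own. Each camera call takes 0.05 s, during which the arm holds its last target. There are 200 camera calls.

## Working session

There is one attempt and no reset: what is moved stays moved. The work goes in short steps, Python scripts to look and compute and a tool call to move; the robot and the scene stay as the last step left them, time stands still between calls to the robot, and variables do not carry over. Pictures are saved under pics/ and viewed, about 8 in all and at most 12, crops included, and the job is handed in when it is done.

Besides the shell and the picture viewer there is one more tool, called after "Emit:" as name(argument=value, ...), one argument or row to a line, values as JSON. step_arm: Moves the arm, as the interface text tells. Its arguments: {"type":"object","properties":{"deltas":{"type":"array"},"newtons":{"type":"number"}},"required":["deltas"]}

```bash
mkdir -p pics
cat > h.py <<'E'
import numpy as np,cv2
from scipy.spatial.transform import Rotation as R
from cell import monitor, read_camera, camera_model, env, regions_of
def pts(m,uv,z=None,d=None):
    uv=np.atleast_2d(np.array(uv,float)); K=np.array([[m['fx'],0,m['cx']],[0,m['fy'],m['cy']],[0,0,1]])
    # k1-only model
    s=cv2.undistortPoints(uv[:,None],K,np.array([m['k1'],0,0,0.]))[:,0]
    r=np.c_[s,np.ones(len(s))]; A=att(m['attitude']); w=r@A.T; o=np.array(m['xyz'])
    t=(z-o[2])/w[:,2] if z is not None else np.asarray(d)
    return o+w*t[:,None]
def att(a):
    a=np.array(a,float)
    return a if a.shape==(3,3) else R.from_euler('xyz',a,degrees=True).as_matrix()
E
python3 - <<'E'
from h import *
print(monitor.get_obs())
for c in('top','scene'):
    p,d=read_camera(c); m=camera_model(c); print(c,m); cv2.imwrite(f'pics/{c}1.png',p[...,::-1])
    for t in('dispenser','plunger_top','cap_c','spot_purple','spot_red','red_cap','jar','tape','marker','sanitiser','beaker_jar'):
        for r in regions_of(c,t)[:3]:
            M=r['pixels']&(d>0); v,u=np.nonzero(M)
            if len(u)<5: continue
            P=pts(m,np.c_[u,v],d=d[v,u]); print(t,round(r['p'],2),np.round(r['pixel']),len(u),np.round(np.median(P,0),4),'zmax',np.round(np.percentile(P[:,2],98),3))
E
```

```text
{'time_s': 0.0, 'qpos': array([-74.65165345,  18.43982948,  -4.01438438,  83.17482091,
         1.29493501,  78.54025522,  -3.26174978]), 'joint_velocities': array([-0.07598728,  0.09964037,  0.12178778, -0.0104985 ,  0.0580923 ,
       -0.09360812,  0.01182448]), 'effort': array([ 1.72590699e-04, -4.91308558e+01, -4.03710930e-01, -3.12516010e+01,
       -6.39278744e-02,  4.38902120e-02,  1.85984309e-04]), 'tool_pos': array([0.16310896, 0.62860553, 0.20735336]), 'tool_rot': array([-176.8578573 ,   89.89016335, -101.39930728]), 'force': array([-0.28796548,  0.12764692, -0.06135686]), 'wrist_torque': array([0.06270998, 0.00327854, 0.00162954]), 'grip_width': 0.08719182697375984}
top {'fx': 601.2817675697349, 'fy': 601.2817675697349, 'cx': 317.3832212512913, 'cy': 239.25647855873962, 'k1': -0.0318068491563886, 'xyz': array([0.44750889, 0.01566511, 1.27278143]), 'attitude': array([-174.39677588,   -0.35456061,  -91.24081014])}
dispenser 0.65 [347. 270.] 214 [ 0.5019 -0.0459  0.0822] zmax 0.087
dispenser 0.6 [335. 344.] 606 [ 0.3578 -0.0232  0.0379] zmax 0.067
plunger_top 0.61 [345. 269.]
[... 1442 characters left out ...]
 0.7 [268. 287.] 305 [0.6707 0.008  0.0007] zmax 0.004
red_cap 0.54 [271. 281.] 141 [0.6609 0.     0.0132] zmax 0.018
jar 0.84 [228. 258.] 379 [ 0.7152 -0.0893  0.041 ] zmax 0.053
tape 0.52 [331. 268.] 370 [0.5225 0.0353 0.0145] zmax 0.021
tape 0.42 [267. 287.] 267 [0.6724 0.008  0.0007] zmax 0.004
marker 0.67 [328. 216.] 292 [ 0.4397 -0.1217  0.0116] zmax 0.018
marker 0.29 [320. 225.] 173 [ 0.5066 -0.0443  0.0816] zmax 0.085
sanitiser 0.92 [439. 390.] 1654 [0.5212 0.4102 0.095 ] zmax 0.151
sanitiser 0.57 [266. 215.] 315 [ 0.578  -0.1965  0.0008] zmax 0.005
sanitiser 0.42 [322. 223.] 170 [ 0.5062 -0.0443  0.0816] zmax 0.085
beaker_jar 0.86 [270. 143.] 565 [ 0.4634 -0.3973  0.0488] zmax 0.077
```

Run:
```python
import cv2
p=cv2.imread('pics/top1.png'); cv2.imwrite('pics/a.png',cv2.resize(p[140:380,240:500],None,fx=2.5,fy=2.5,interpolation=cv2.INTER_CUBIC))
```

```text
(no output)
```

View pics/a.png

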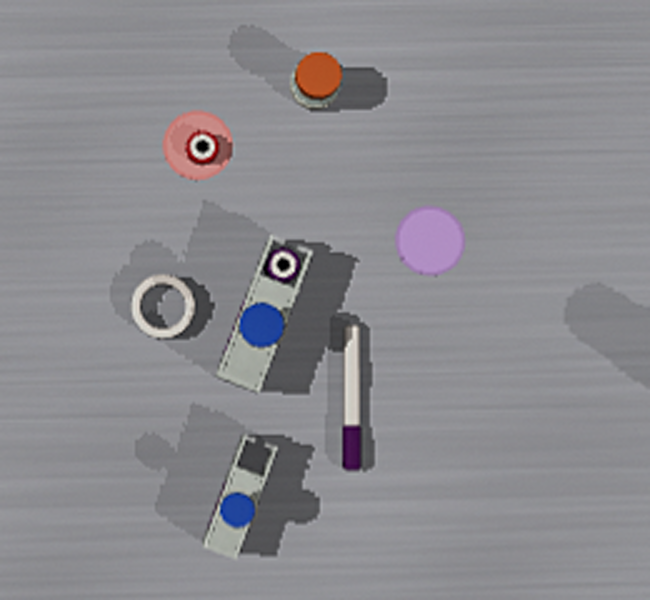

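The crop shows the larger feeder (chimney cap at about pixel (353,246), plunger (345,270)), with the small look-alike below it. The lilac spot is at (412,236), on the feeder's right.

Run:
```python
from h import *
p,d=read_camera('top'); m=camera_model('top')
v,u=np.mgrid[140:380,240:500]; v=v.ravel();u=u.ravel()
P=pts(m,np.c_[u,v],d=d[v,u])
b=(abs(P[:,2]-.048)<.006)&(np.hypot(P[:,0]-.52,P[:,1]+.05)<.12)&(P[:,0]>.42)
Q=P[b][:,:2]; r=cv2.minAreaRect((Q*1000).astype(np.float32)); print('body',r,cv2.boxPoints(r),len(Q))
pl=P[(abs(P[:,2]-.082)<.006)&(np.hypot(P[:,0]-.502,P[:,1]+.046)<.04)]
c=pts(m,[[353.2,245.6]],z=.042)[0]; print('plunger',pl.mean(0),(pl.max(0)+pl.min(0))/2,'chim',c)
pc=pl.mean(0); print('ang',np.degrees(np.arctan2(*(c-pc)[1::-1])), np.hypot(*(c-pc)[:2]))
hs=cv2.cvtColor(p,cv2.COLOR_RGB2LAB).astype(int)
for n,uv in dict(spot=(412,236),red=(319.5,198.5),jar=(368,170)).items(): print(n,pts(m,[uv],z=.05 if n=='jar' else 0))
o=monitor.get_obs(); T=att(o['tool_rot']); print('T',T.round(4),o['time_s'])
```

```text
body ((513.5556640625, -50.88896179199219), (38.022247314453125, 123.83833312988281), 67.48359680175781) [[449.07632  -44.73905 ]
 [563.4745   -92.16268 ]
 [578.03503  -57.03887 ]
 [463.63684   -9.615242]] 718
plunger [ 0.5023129  -0.04623318  0.08167939] [ 0.50287581 -0.04668662  0.08180539] chim [ 0.55341763 -0.06789324  0.042     ]
ang -22.96901462179411 0.055505412653329374
spot [[ 0.57490956 -0.19673596  0.        ]]
red [[ 0.65976764 -0.00134499  0.        ]]
jar [[ 0.70904106 -0.10233288  0.05      ]]
T [[ 0.000e+00 -9.680e-01  2.511e-01]
 [ 1.000e-04  2.511e-01  9.680e-01]
 [-1.000e+00 -0.000e+00  1.000e-04]] 1.25
```

Emit:
step_arm(
  deltas=[
    [-1,0,-0.048,-0.039,10],
    [-1,0,-0.096,-0.078,20],
    [-1,0,-0.144,-0.117,30],
    [-1,0,-0.192,-0.156,40],
    [-1,0,-0.24,-0.195,50],
    [-1,0,-0.288,-0.234,60],
    [-1,0,-0.336,-0.273,70],
    [-1,0,-0.363,-0.322,75],
    [-1,0,-0.39,-0.371,80],
    [-1,0,-0.417,-0.42,85],
    [-1,0,-0.444,-0.469,90],
    [-1,0,-0.471,-0.518,97.5],
  ],
  newtons=10,
)

```text
time_s: 2.75
tool_pos: [0.4894, 0.0079, 0.2089]
tool_rot: [59.5, 89.9, 37.3]
force: [0.5, 0.1, 0.0]
grip_width: 0.0003
```

Run:
```python
from h import *
o=monitor.get_obs(); T=att(o['tool_rot']); print(T.round(4),o['tool_pos'],o['qpos'].round(1),o['time_s'],o['grip_width'])
d=np.array([.5025,-.0463,.115])-o['tool_pos']; print('to above plunger (tool axes)',T.T@d,'jaw az',np.degrees(np.arctan2(T[1,2],T[0,2])))
```

```text
[[ 1.200e-03  3.787e-01  9.255e-01]
 [ 9.000e-04  9.255e-01 -3.787e-01]
 [-1.000e+00  1.300e-03  7.000e-04]] [0.4894121  0.00785748 0.20885315] [-37.9  -2.7  33.2 106.3   1.5  75.8 -27.3] 2.75 0.00026143219917196595
to above plunger (tool axes) [ 0.09382031 -0.04528415  0.03255509] jaw az -22.25592744380244
```

Emit:
step_arm(
  deltas=[
    [-1,0.0,-0.046,0.033,0],
    [-1,0.05,-0.046,0.033,0],
    [-1,0.09,-0.046,0.033,0],
    [-1,0.097,-0.046,0.033,0],
    [-1,0.097,-0.046,0.033,0],
    [-1,0.097,-0.046,0.033,0],
  ],
)

```text
time_s: 3.5
tool_pos: [0.5039, -0.0453, 0.1133]
tool_rot: [31.6, 89.8, 9.6]
force: [0.9, -0.4, 0.2]
grip_width: 0.0005
```

Run:
```python
from h import *
for c in('scene',):
    p,d=read_camera(c); cv2.imwrite('pics/b.png',cv2.resize(p[140:340,180:440][...,::-1],None,fx=3,fy=3))
```

```text
(no output)
```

View pics/b.png

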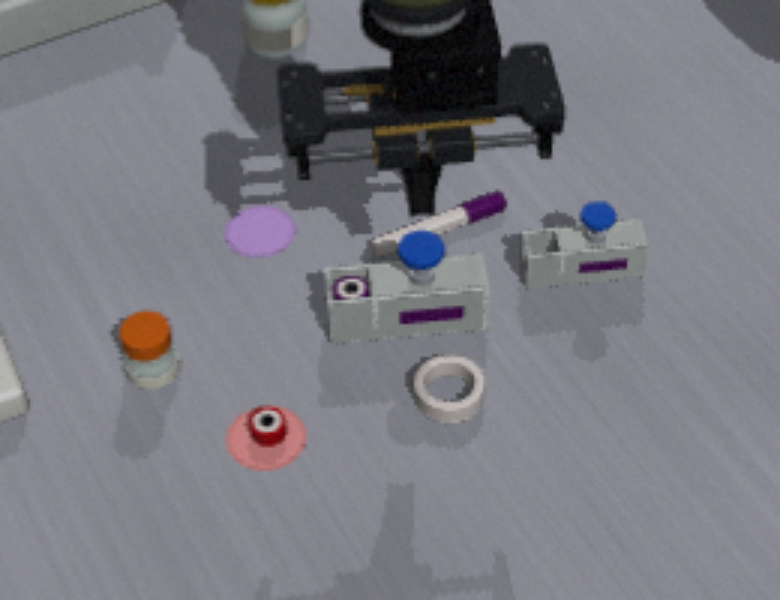

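The picture shows the closed fingertips just above the blue plunger of the larger feeder (crop pixel (422,225)). I'll press slowly.

Emit:
step_arm(
  deltas=[
    [-1,0.006,0,0,0],
    [-1,0.011,0,0,0],
    [-1,0.016,0,0,0],
    [-1,0.021,0,0,0],
    [-1,0.026,0,0,0],
    [-1,0.031,0,0,0],
    [-1,0.036,0,0,0],
    [-1,0.038,0,0,0],
    [-1,0.038,0,0,0],
  ],
)

```text
time_s: 4.68
tool_pos: [0.5024, -0.0455, 0.0733]
tool_rot: [-163.8, 90.0, 174.2]
force: [-0.3, 0.1, 0.8]
grip_width: 0.0005
```

Run:
```python
from h import *
print(monitor.get_obs()['force'],monitor.get_obs()['wrist_torque'])
p,d=read_camera('scene'); q=read_camera('wrist')[0]
print(monitor.get_obs()['force'],monitor.get_obs()['tool_pos'])
a=cv2.resize(p[180:280,260:390][...,::-1],(640,492)); b=cv2.resize(q[...,::-1],(160,120)); a[:120,:160]=b
cv2.imwrite('pics/c.png',a)
```

```text
[-0.31421923  0.0955018   0.81043797] [-0.12903402  0.10737155 -0.00680744]
[-0.15057517 -0.49755623 -0.34812187] [ 0.50257523 -0.04546167  0.07359937]
```

View pics/c.png

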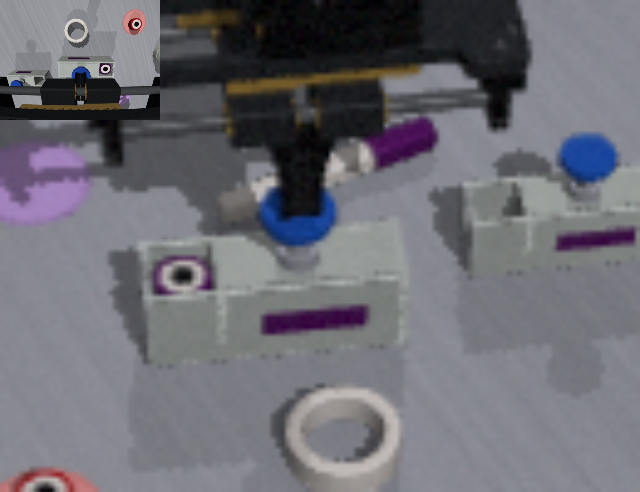

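Run:
```python
from h import *
for c in('scene','top'):
    p,d=read_camera(c); m=camera_model(c)
    for r in regions_of(c,'plunger_top')[:2]:
        M=r['pixels']&(d>0); v,u=np.nonzero(M); P=pts(m,np.c_[u,v],d=d[v,u]); print(c,r['p'],len(u),r['pixel'],np.median(P,0).round(4),P[:,2].min(),P[:,2].max())
    if c=='scene':
        # column of heights through finger and button
        for v in range(196,240,2):
            uu=np.arange(316,328,3); P=pts(m,np.c_[uu,[v]*4],d=d[v,uu]); print(v,[tuple(x) for x in (P*1000).round().astype(int)],p[v,321])
```

```text
scene 0.56 80 [321.5, 226.1] [ 0.51   -0.0374  0.0813] 0.0573933178660887 0.08561474720936679
scene 0.54 86 [377.2, 209.3] [ 0.3599 -0.0231  0.064 ] 0.05821893600543193 0.06843691189932322
196 [(np.int64(523), np.int64(-28), np.int64(187)), (np.int64(516), np.int64(-27), np.int64(184)), (np.int64(511), np.int64(-24), np.int64(185)), (np.int64(505), np.int64(-22), np.int64(184))] [112  89  44]
198 [(np.int64(523), np.int64(-28), np.int64(182)), (np.int64(429), np.int64(-191), np.int64(0)), (np.int64(499), np.int64(-46), np.int64(155)), (np.int64(506), np.int64(-20), np.int64(180))] [85 85 91]
200 [(np.int64(525), np.int64(-25), np.int64(179)), (np.int64(519), np.int64(-22), np.int64(178)), (np.int64(499), np.int64(-45), np.int64(149)), (np.int64(510), np.int64(-12), np.int64(183))] [81 83 88]
202 [(np.int64(529), np.int64(-17), np.int64(182)), (np.int64(522), np.int64(-16), np.int64(179)), (np.int64(515), np.int64(-16), np.int64(176)), (np.int64(513), np.int64(-7), np.int64(183))] [79 79 79]
204 [(np.int64(529), np.int64(-17), np.int64(176)), (np.int64(524), np.int64(-13), np.int64(17
[... 2857 characters left out ...]
, np.int64(-37), np.int64(57)), (np.int64(494), np.int64(-42), np.int64(47))] [120 124 130]
234 [(np.int64(515), np.int64(-47), np.int64(47)), (np.int64(511), np.int64(-40), np.int64(50)), (np.int64(504), np.int64(-38), np.int64(49)), (np.int64(497), np.int64(-36), np.int64(47))] [113 116 123]
236 [(np.int64(519), np.int64(-39), np.int64(49)), (np.int64(513), np.int64(-37), np.int64(48)), (np.int64(507), np.int64(-32), np.int64(49)), (np.int64(501), np.int64(-30), np.int64(48))] [132 139 136]
238 [(np.int64(520), np.int64(-38), np.int64(44)), (np.int64(516), np.int64(-32), np.int64(48)), (np.int64(510), np.int64(-27), np.int64(49)), (np.int64(502), np.int64(-27), np.int64(45))] [148 152 149]
```

Emit:
step_arm(
  deltas=[
    [-1,0.003,0,0,0],
    [-1,0.006,0,0,0],
    [-1,0.006,0,0,0],
  ],
)

```text
time_s: 5.35
tool_pos: [0.5025, -0.0454, 0.0674]
tool_rot: [101.2, 90.0, 79.1]
force: [-0.6, 0.0, 2.1]
grip_width: 0.0005
```

Contact is only now showing (2.1 N), so the real fingertip sits some 32 mm higher than the pose suggests. I'll go on by force and height.

Emit:
step_arm(
  deltas=[
    [-1,0.005,0,0,0],
    [-1,0.01,0,0,0],
    [-1,0.014,0,0,0],
    [-1,0.018,0,0,0],
    [-1,0.021,0,0,0],
    [-1,0.021,0,0,0],
    [-1,0.021,0,0,0],
  ],
)

```text
time_s: 6.22
tool_pos: [0.5026, -0.0454, 0.0469]
tool_rot: [84.3, 90.0, 62.2]
force: [-1.6, 0.3, 5.6]
grip_width: 0.0005
```

Emit:
step_arm(
  deltas=[
    [-1,0.003,0,0,0],
    [-1,0.006,0,0,0],
    [-1,0.007,0,0,0],
    [-1,0.007,0,0,0],
  ],
)

```text
time_s: 6.72
tool_pos: [0.5029, -0.0454, 0.043]
tool_rot: [125.3, 89.9, 103.3]
force: [-11.9, -0.1, 32.7]
grip_width: 0.0004
```

Run:
```python
from h import *
p,d=read_camera('scene'); m=camera_model('scene'); print(monitor.get_obs()['force'])
for c in ('scene',):
    for r in regions_of(c,'plunger_top')[:2]:
        M=r['pixels']&(d>0); v,u=np.nonzero(M); P=pts(m,np.c_[u,v],d=d[v,u]); print(c,r['p'],len(u),r['pixel'],np.median(P,0).round(4))
cv2.imwrite('pics/d.png',cv2.resize(p[170:290,230:390][...,::-1],(640,480)))
```

```text
[-11.22238384   0.95624787  31.73794943]
scene 0.5 64 [379.4, 209.0] [ 0.3602 -0.0225  0.0639]
```

View pics/d.png

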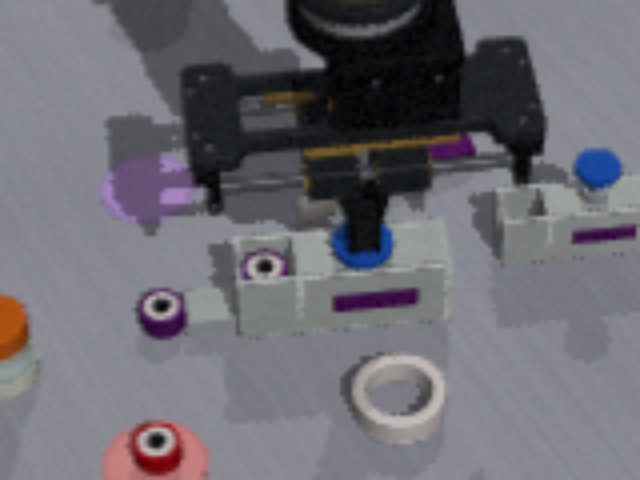

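The plunger is bottomed (33 N, top at about 57 mm) and the cap is out with the pusher, at crop pixel (162,312). I'll release, then open the fingers to a 16 mm gap to check the tip geometry.

Emit:
step_arm(
  deltas=[
    [-1,-0.01,0,0,0],
    [-1,-0.03,0,0,0],
    [-1,-0.05,0,0,0],
    [-1,-0.08,0,0,0],
    [-0.63,-0.12,0,0,0],
    [-0.63,-0.14,0,0,0],
    [-0.63,-0.14,0,0,0],
    [-0.63,-0.14,0,0,0],
  ],
)

```text
time_s: 7.82
tool_pos: [0.5017, -0.0454, 0.1782]
tool_rot: [-153.9, 89.9, -175.9]
force: [0.5, -0.1, 0.2]
grip_width: 0.0155
```

Run:
```python
from h import *
o=monitor.get_obs(); T=att(o['tool_rot']); print(o['tool_pos'],o['grip_width'],np.degrees(np.arctan2(T[1,2],T[0,2])),o['qpos'].round(1))
p,d=read_camera('scene'); m=camera_model('scene')
v,u=np.mgrid[0:300,150:460]; v=v.ravel();u=u.ravel(); k=d[v,u]>0; P=pts(m,np.c_[u,v],d=d[v,u])[k]
L=(P-o['tool_pos'])@T   # tool frame
g=(P[:,2]>.1)&(np.abs(L[:,1])<.06)&(np.abs(L[:,2])<.13)
L=L[g]
for a in np.arange(-.13,.13,.01):
    s=L[(L[:,2]>=a)&(L[:,2]<a+.01)]
    if len(s)>3: print(f'{a:.2f} n{len(s)} tipmost x {np.percentile(s[:,0],97):.3f} max {s[:,0].max():.3f} y {s[:,1].min():.3f} {s[:,1].max():.3f}')
cv2.imwrite('pics/e.png',cv2.resize(p[100:300,180:440][...,::-1],(780,600),interpolation=cv2.INTER_CUBIC))
for c in('top',):
    p,d=read_camera(c); m=camera_model(c)
    for r in regions_of(c,'cap_a')[:4]:
        M=r['pixels']&(d>0); v,u=np.nonzero(M); P=pts(m,np.c_[u,v],d=d[v,u]); print(c,r['p'],len(u),r['pixel'],np.median(P,0).round(4))
```

```text
[ 0.50168837 -0.04542931  0.17818262] 0.015538265695715286 -22.03745006299626 [-34.9   0.9  37.8 107.   -0.6  72.4 -19. ]
-0.13 n26 tipmost x -0.389 max -0.386 y -0.018 -0.001
-0.12 n41 tipmost x -0.387 max -0.384 y -0.013 0.003
-0.11 n59 tipmost x -0.384 max -0.382 y -0.010 0.008
-0.10 n123 tipmost x -0.119 max -0.109 y -0.035 0.038
-0.09 n283 tipmost x -0.096 max -0.085 y -0.037 0.039
-0.08 n340 tipmost x -0.092 max -0.086 y -0.039 0.039
-0.07 n349 tipmost x -0.100 max -0.096 y -0.036 0.040
-0.06 n320 tipmost x -0.100 max -0.097 y -0.022 0.034
-0.05 n470 tipmost x -0.102 max -0.096 y -0.035 0.038
-0.04 n651 tipmost x -0.101 max -0.089 y -0.024 0.041
-0.03 n911 tipmost x -0.101 max -0.062 y 0.007 0.045
-0.02 n1001 tipmost x -0.047 max -0.016 y -0.001 0.049
-0.01 n1003 tipmost x -0.047 max -0.013 y -0.006 0.053
-0.00 n959 tipmost x -0.113 max -0.064 y 0.003 0.054
0.01 n1138 tipmost x -0.036 max -0.015 y -0.023 0.057
0.02 n1054 tipmost x -0.100 max -0.047 y -0.026 0.057
0.03 n963 tipmost x -0.103 max -0.088 y -0.025 0.051
0.04 n343 tipmost x -0.096 max -0.089 y -0.029 0.041
0.05 n174 tipmost x -0.097 max -0.096 y -0.031 0.033
0.06 n112 tipmost x -0.099 max -0.097 y -0.031 0.035
0.07 n161 tipmost x -0.099 max -0.095 y -0.034 0.039
0.08 n200 tipmost x -0.089 max -0.085 y -0.037 0.041
0.09 n104 tipmost x -0.113 max -0.109 y -0.037 0.040
```

View pics/e.png

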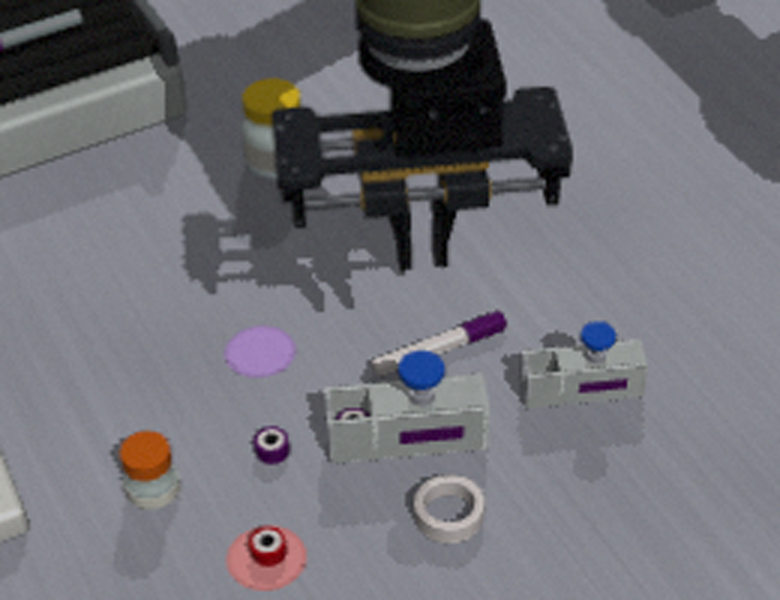

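The feeder works: the plunger is back up and one cap stands out at scene pixel (270,246). The next cap is down in the chimney. The gripper shows up about 33 mm higher than reported along the tool axis, both by contact and by depth. I'll locate the cap precisely.

Run:
```python
from h import *
o=monitor.get_obs(); T=att(o['tool_rot'])
res={}
for c,bx in(('scene',(250,225,292,268)),('top',(250,130,460,330))):
    p,d=read_camera(c); m=camera_model(c); h=cv2.cvtColor(p,cv2.COLOR_RGB2HSV)
    v,u=np.mgrid[bx[1]:bx[3],bx[0]:bx[2]]; v=v.ravel();u=u.ravel(); P=pts(m,np.c_[u,v],d=d[v,u]); k=d[v,u]>0
    # by height: cap top disc near expected outlet
    e=np.array([.6114,-.0918]); s=k&(abs(P[:,2]-.014)<.005)&(np.hypot(*(P[:,:2]-e).T)<.03)
    print(c,'cap disc',s.sum(),P[s].mean(0).round(4) if s.any() else None, ((P[s].max(0)+P[s].min(0))/2).round(4) if s.any() else None)
    if c=='scene': print('dot',pts(m,[[270.5,245.7]],z=.014))
    # lilac
    f=p.astype(int); L=(h[...,0]>125)&(h[...,0]<155)&(h[...,1]>40)&(h[...,2]>110)
    n,lab,st,cen=cv2.connectedComponentsWithStats(L.astype(np.uint8)); i=1+np.argmax(st[1:,4]); print('lilac',st[i],cen[i],pts(m,[cen[i]],z=0))
print(o['tool_pos'],T.round(4).tolist())
```

```text
scene cap disc 98 [ 0.6155 -0.0906  0.0139] [ 0.6153 -0.0905  0.0139]
dot [[ 0.61237044 -0.09288503  0.014     ]]
lilac [254 208  25  18 335] [266.34328358 216.79104478] [[ 0.57653683 -0.19625853  0.        ]]
top cap disc 0 None None
lilac [404 222  22  28 479] [414.26931106 235.65135699] [[ 0.5755548  -0.20161371  0.        ]]
[ 0.50160872 -0.04550794  0.17814148] [[-0.0022, 0.3753, 0.9269], [-0.0005, 0.9269, -0.3753], [-1.0, -0.0013, -0.0018]]
```

Emit:
step_arm(
  deltas=[
    [-0.63,0,0.015,0.06,0],
    [-0.63,0,0.035,0.123,0],
    [-0.63,0.03,0.035,0.123,0],
    [-0.63,0.07,0.035,0.123,0],
    [-0.63,0.11,0.035,0.123,0],
    [-0.63,0.14,0.035,0.123,0],
    [-0.63,0.16,0.035,0.123,0],
    [-0.63,0.16,0.035,0.123,0],
    [-0.63,0.16,0.035,0.123,0],
  ],
)

```text
time_s: 9.2
tool_pos: [0.6306, -0.0594, 0.0207]
tool_rot: [19.0, 89.9, -3.0]
force: [-0.1, -0.2, 0.1]
grip_width: 0.0162
```

Run:
```python
from h import *
o=monitor.get_obs(); T=att(o['tool_rot']); print(o['tool_pos'],o['force'])
p,d=read_camera('scene'); m=camera_model('scene')
v,u=np.mgrid[150:300,200:400]; v=v.ravel();u=u.ravel(); k=d[v,u]>0; P=pts(m,np.c_[u,v],d=d[v,u])[k]
L=(P-o['tool_pos'])@T; g=(abs(L[:,2])<.03)&(abs(L[:,1])<.02)&(P[:,2]>.02); print('finger lowest z',np.sort(P[g][:,2])[:8].round(3))
Lg=L[g&(P[:,2]<.06)]; print('finger jaw range',Lg[:,2].min(),Lg[:,2].max(),'y',Lg[:,1].min(),Lg[:,1].max())
cv2.imwrite('pics/f.png',cv2.resize(p[180:310,210:380][...,::-1],(784,600),interpolation=cv2.INTER_CUBIC))
```

```text
[ 0.63060784 -0.05941826  0.0206675 ] [-0.06031697 -0.16030284  0.11982428]
finger lowest z [0.032 0.034 0.035 0.037 0.037 0.038 0.039 0.039]
finger jaw range -0.015210752166682271 0.018311525151446708 y -0.004253704974172421 0.013425475772476055
```

View pics/f.png

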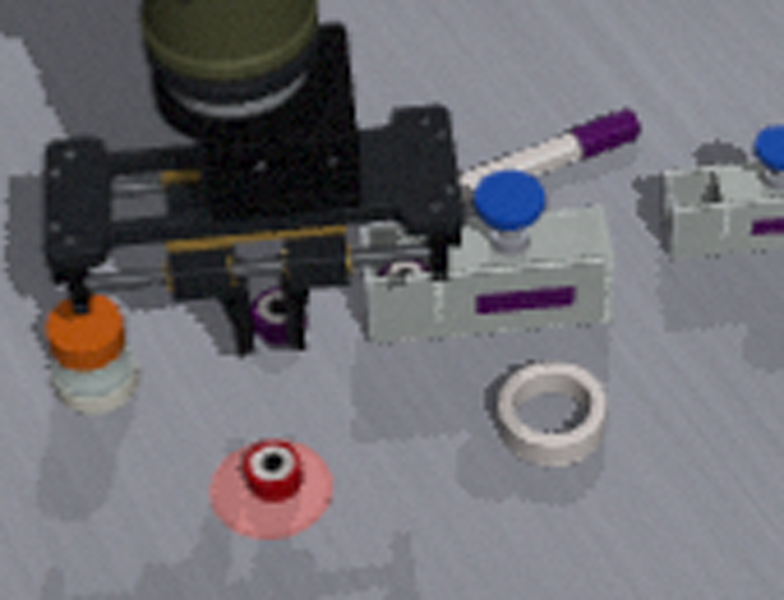

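The picture shows the fingers straddling well behind the cap (crop (268,318)), clear of plunger, jar and red cap. The tip is at about 33 mm, so I'll lower it by 27 mm.

Emit:
step_arm(
  deltas=[
    [-0.63,0.01,0,0,0],
    [-0.63,0.02,0,0,0],
    [-0.63,0.026,0,0,0],
    [-0.63,0.026,0,0,0],
  ],
)

```text
time_s: 9.75
tool_pos: [0.6289, -0.0591, -0.0074]
tool_rot: [-155.7, 89.9, -177.8]
force: [0.2, 0.0, -0.8]
grip_width: 0.0161
```

Emit:
step_arm(
  deltas=[
    [-0.63,0,-0.006,0,0],
    [-0.63,0,-0.012,0,0],
    [-0.63,0,-0.018,0,0],
    [-0.63,0,-0.025,0,0],
    [-0.63,0,-0.033,0,0],
    [-0.63,0,-0.041,0,0],
    [-0.63,0,-0.049,0,0],
    [-0.63,0,-0.057,0,0],
    [-0.63,0,-0.063,0.001,0],
    [-0.63,0,-0.067,0.001,0],
    [-0.63,0,-0.07,0.001,0],
    [-0.63,0,-0.07,0.001,0],
  ],
)

```text
time_s: 11.25
tool_pos: [0.6042, -0.1246, -0.0066]
tool_rot: [-136.7, 90.0, -158.7]
force: [0.5, -0.3, 0.2]
grip_width: 0.016
```

Run:
```python
from h import *
o=monitor.get_obs(); T=att(o['tool_rot']); print(o['tool_pos'],o['force'])
a,d=read_camera('scene'); b,_=read_camera('top'); w,_=read_camera('wrist')
A=cv2.resize(a[180:290,220:350],(390,330)); B=cv2.resize(b[150:300,330:480],(330,330)); W=cv2.resize(w,(360,270))
im=np.zeros((600,720,3),np.uint8); im[:330,:390]=A; im[:330,390:720]=B; im[330:,:360]=W
cv2.imwrite('pics/g.png',im[...,::-1])
```

```text
[ 0.60415106 -0.12463333 -0.00657251] [ 0.53716507 -0.25705761  0.22925121]
```

View pics/g.png

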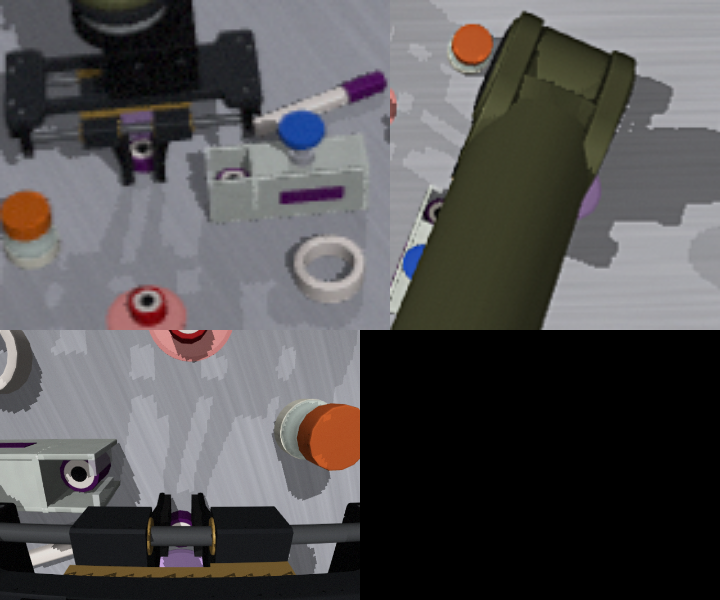

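The cap is upright and nested between the two fingertips, with its dot at scene pixel (267,230). Now to see how far is left.

Run:
```python
from h import *
o=monitor.get_obs(); T=att(o['tool_rot']); m=camera_model('scene')
p,d=read_camera('scene'); g=cv2.cvtColor(p,cv2.COLOR_RGB2GRAY)
s=g[222:238,258:277]; print(s)
c=pts(m,[[267.3,230.0]],z=.014)[0]; c[2]=0
print('cap',c,'rel TCP',((c-o['tool_pos'])@T).round(4),'to target',((np.array([.576,-.1965,0])-c)@T).round(4))
```

```text
[[ 31  76  71  70  69  76  83  95 103 103 110 107  95  56  34  24  26  28
   33]
 [ 37  54  86  91  77  72  70  71  65  66  67  68  61  42  28  29  23  27
   25]
 [ 24  42  70  70  64  62  56  61  62  56  65  56  29  39  30  26  27  28
   29]
 [ 24  39  39  28  24  71  83  71  56  57  68  58  27  40  29  30  29  26
   27]
 [ 22  30  31  28  26  77  65  71  68  86  92  61  25  18  21  27  25  28
   25]
 [ 25  29  17  19  24  27  83 108  95  92  94 111  55  13  10  20  18  16
   71]
 [ 24  25  16  21  22  86 110  83  38  22  28  62  38  14  10  18  13  15
  121]
 [ 14  17  15  26  20  62 107  62  14   0   7  53  50  32  12   4   1  37
  127]
 [ 18  11   1  22  26  54 164 128  53  16  58 106  81  39  24  13  10  34
  126]
 [ 44   4   9  11  12  21 167 183 182 132 112 117  69  31  21  10  15  95
  137]
 [ 62  24  14   9  21  17  77 122 150 145  96  63  31  20  17  15  11  95
  134]
 [ 83  42   4  13  19  18  31  46  55  56  35  28  17  25  27  19  15 123
  139]
 [ 83  58  25  20  20  22  19  26  33  36  32  18  12  18  13  11  39 127
  140]
 [ 84  82  44  17  22  10  13  21  21  30  32  15  21  23  27   9   8 129
  142]
 [ 84  82  50  16  19  14  16  18  30  28  38  19  16  16  17  19  51 132
  142]
 [103  81  60  21  17  26  61  93  81  76  72  62  68  42  26  15  18 130
  141]]
cap [ 0.59778493 -0.14202217  0.        ] rel TCP [-0.0066 -0.019   0.0007] to target [-0.     -0.0587  0.0002]
```

Emit:
step_arm(
  deltas=[
    [-0.63,0,-0.005,0,0],
    [-0.63,0,-0.011,0,0],
    [-0.63,0,-0.018,0,0],
    [-0.63,0,-0.025,0,0],
    [-0.63,0,-0.032,0,0],
    [-0.63,0,-0.039,0,0],
    [-0.63,0,-0.045,0,0],
    [-0.63,0,-0.05,0,0],
    [-0.63,0,-0.054,0,0],
    [-0.63,0,-0.056,0,0],
    [-0.63,0,-0.057,0,0],
    [-0.63,0,-0.057,0,0],
  ],
)

```text
time_s: 12.95
tool_pos: [0.5829, -0.1772, -0.0066]
tool_rot: [66.8, 90.0, 44.7]
force: [0.0, -1.1, -0.1]
grip_width: 0.016
```

Emit:
step_arm(
  deltas=[
    [-0.63,0,-0.053,0,0],
    [-0.63,0,-0.047,0,0],
    [-0.63,0,0.01,0,0],
    [-0.63,0,0.02,0,0],
    [-0.63,-0.03,0.02,0,0],
    [-0.63,-0.08,0.02,0,0],
    [-0.63,-0.14,0.04,0,0],
    [-0.63,-0.17,0.1,0,0],
    [-0.63,-0.17,0.15,0,0],
    [-0.63,-0.17,0.15,0,0],
  ],
)

```text
time_s: 14.2
tool_pos: [0.6408, -0.0301, 0.1633]
tool_rot: [98.6, 89.8, 77.2]
force: [0.6, 0.5, -0.8]
grip_width: 0.016
```

I made an error: the retreat rows were relative to the end of the push, so the first two of them pushed about 50 mm further. I'll look at where the cap went.

Run:
```python
from h import *
o=monitor.get_obs(); print(o['tool_pos'],o['force'])
a,d=read_camera('scene'); 
cv2.imwrite('pics/i.png',cv2.resize(a[80:320,160:460],(750,600),interpolation=cv2.INTER_CUBIC)[...,::-1])
```

```text
[ 0.6408255  -0.03013772  0.16330807] [ 0.60179964  0.52532707 -0.77208983]
```

View pics/i.png

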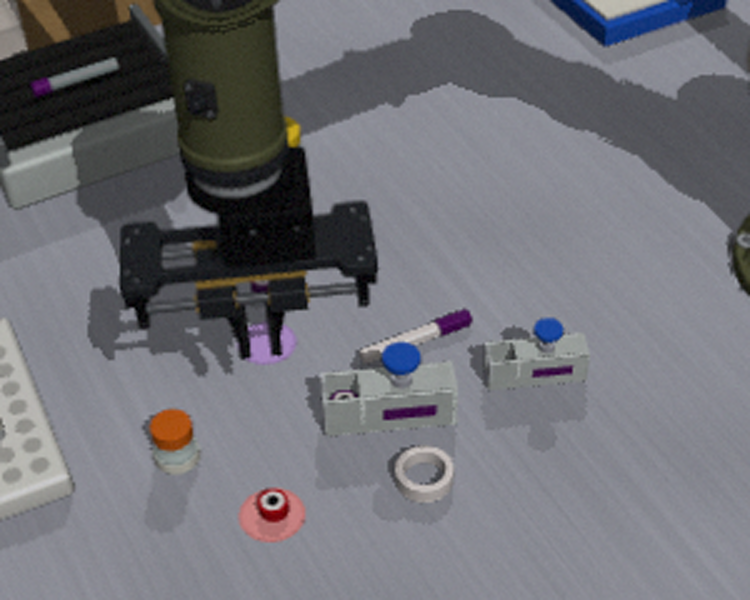

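Emit:
step_arm(
  deltas=[
    [-0.63,-0.01,0.01,-0.06,0],
    [-0.63,-0.02,0.02,-0.12,0],
    [-0.63,-0.02,0.02,-0.14,0],
    [-0.63,-0.02,0.02,-0.14,0],
  ],
)

```text
time_s: 14.75
tool_pos: [0.5157, 0.0326, 0.1835]
tool_rot: [118.4, 89.9, 96.4]
force: [0.3, -0.5, 0.1]
grip_width: 0.0161
```

Run:
```python
from h import *
o=monitor.get_obs(); T=att(o['tool_rot']); print(o['tool_pos'],T.round(4).tolist())
for c in('scene','top'):
    a,d=read_camera(c); m=camera_model(c); h=cv2.cvtColor(a,cv2.COLOR_RGB2HSV)
    v,u=np.mgrid[100:400,150:560]; v=v.ravel();u=u.ravel(); k=d[v,u]>0; P=pts(m,np.c_[u,v],d=d[v,u])
    e=np.array([.555,-.25]); s=k&(P[:,2]>.008)&(P[:,2]<.03)&(np.hypot(*(P[:,:2]-e).T)<.06)
    if s.any(): print(c,s.sum(),'mean',P[s].mean(0).round(4),'mid',((P[s].max(0)+P[s].min(0))/2).round(4),'ext',np.ptp(P[s],0).round(3),'top z',np.median(np.sort(P[s][:,2])[-40:]).round(4),'px',u[s].mean(),v[s].mean())
    for t in('cap_a','red_cap'):
        for r in regions_of(c,t)[:4]: print(c,t,round(r['p'],2),r['pixel'])
    if c=='scene': cv2.imwrite('pics/j.png',cv2.resize(a[150:270,210:360],(750,600),interpolation=cv2.INTER_CUBIC)[...,::-1])
```

```text
[0.51567032 0.03259049 0.1834516 ] [[-0.0002, 0.3748, 0.9271], [0.0016, 0.9271, -0.3748], [-1.0, 0.0014, -0.0008]]
scene 69 mean [ 0.5464 -0.2688  0.0139] mid [ 0.5457 -0.2696  0.0132] ext [0.027 0.028 0.01 ] top z 0.0151 px 264.6666666666667 191.34782608695653
scene cap_a 0.6 [266.8, 189.5]
scene red_cap 0.55 [269.8, 281.8]
top 137 mean [ 0.5428 -0.2699  0.0141] mid [ 0.5423 -0.259   0.0142] ext [0.025 0.053 0.012] top z 0.0166 px 448.2554744525547 249.77372262773721
top cap_a 0.59 [353.7, 248.2]
top cap_a 0.42 [449.4, 252.4]
top red_cap 0.64 [319.7, 200.0]
```

View pics/j.png

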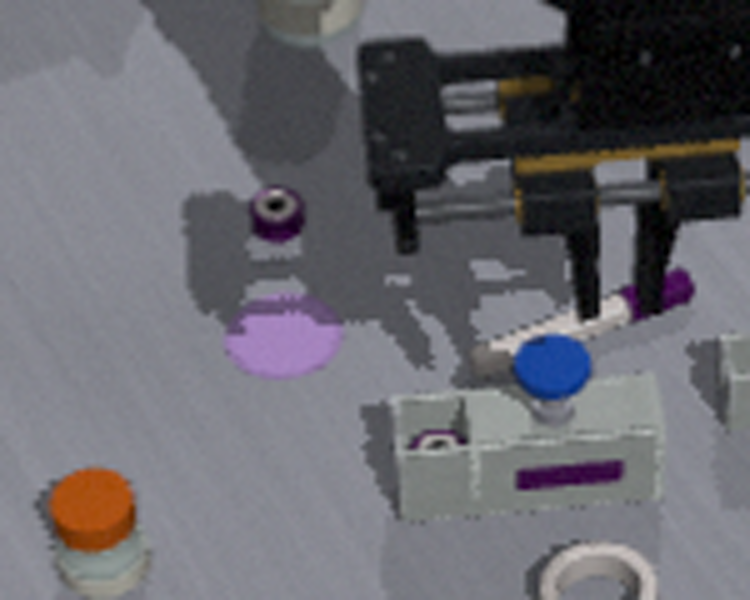

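The cap still stands upright, beyond the spot, with its dot at scene pixel (265,191), i.e. about (0.545, -0.270). Nothing else has been disturbed. I'll go round behind it and push it gently back.

Emit:
step_arm(
  deltas=[
    [-0.63,0,-0.052,0.023,0],
    [-0.63,0,-0.104,0.047,0],
    [-0.63,0,-0.156,0.07,0],
    [-0.63,0,-0.208,0.094,0],
    [-0.63,0,-0.26,0.118,0],
    [-0.63,0,-0.308,0.14,0],
    [-0.63,0.05,-0.308,0.14,0],
    [-0.63,0.1,-0.308,0.14,0],
    [-0.63,0.14,-0.308,0.14,0],
    [-0.63,0.165,-0.308,0.14,0],
    [-0.63,0.17,-0.308,0.14,0],
    [-0.63,0.17,-0.308,0.14,0],
  ],
)

```text
time_s: 16.55
tool_pos: [0.5313, -0.306, 0.0137]
tool_rot: [-70.8, 90.0, -92.9]
force: [0.1, 0.3, 0.6]
grip_width: 0.0162
```

Run:
```python
from h import *
o=monitor.get_obs(); T=att(o['tool_rot']); print(o['tool_pos'],o['force'],T.round(3).tolist(),o['time_s'])
a,d=read_camera('scene'); m=camera_model('scene'); w,_=read_camera('wrist')
c=pts(m,[[265.2,191.2]],z=.014)[0]; c[2]=o['tool_pos'][2]
print('old cap rel TCP',((c-o['tool_pos'])@T).round(4),'target',((np.array([.576,-.1965,0])-o['tool_pos'])@T).round(4))
v,u=np.mgrid[120:260,200:340]; v=v.ravel();u=u.ravel(); k=d[v,u]>0; P=pts(m,np.c_[u,v],d=d[v,u])[k]
L=(P-o['tool_pos'])@T; g=(abs(L[:,2])<.025)&(abs(L[:,1])<.018)&(P[:,2]>.004); print('finger lowest z',np.sort(P[g][:,2])[:6].round(3))
im=np.zeros((360,1000,3),np.uint8)
im=np.hstack([cv2.resize(a[130:250,200:320],(400,400)),cv2.resize(w[200:480,120:520],(400,280+120))])
cv2.imwrite('pics/k.png',im[...,::-1])
```

```text
[ 0.53127602 -0.3059568   0.01373638] [0.11135928 0.30761739 0.59877156] [[-0.0, 0.376, 0.927], [-0.001, 0.927, -0.376], [-1.0, -0.001, 0.0]] 16.55
old cap rel TCP [-0.      0.0398 -0.0013] target [0.0137 0.1183 0.0003]
finger lowest z [0.004 0.004 0.005 0.005 0.026 0.029]
```

View pics/k.png

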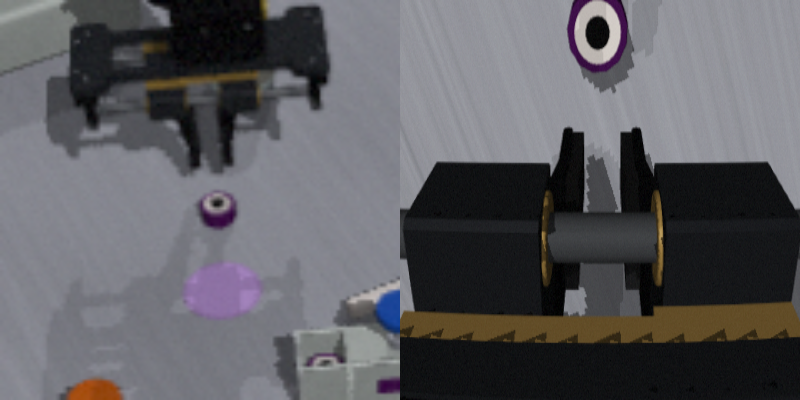

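The cap lies straight ahead of the finger gap and in line with the spot. I'll lower by 20 mm, then push slowly.

Emit:
step_arm(
  deltas=[
    [-0.63,0.01,0,0,0],
    [-0.63,0.02,0,0,0],
    [-0.63,0.02,0,0,0],
    [-0.63,0.02,0.006,0,0],
    [-0.63,0.02,0.012,0,0],
    [-0.63,0.02,0.017,0,0],
    [-0.63,0.02,0.022,0,0],
    [-0.63,0.02,0.028,0,0],
    [-0.63,0.02,0.035,0,0],
    [-0.63,0.02,0.042,0,0],
    [-0.63,0.02,0.049,0,0],
    [-0.63,0.02,0.056,0,0],
  ],
)

```text
time_s: 18.15
tool_pos: [0.5523, -0.2528, -0.0066]
tool_rot: [92.1, 90.0, 70.1]
force: [0.7, 0.1, 0.4]
grip_width: 0.0159
```

Emit:
step_arm(
  deltas=[
    [-0.63,0,0.006,0,0],
    [-0.63,0,0.012,0,0],
    [-0.63,0,0.018,0,0],
    [-0.63,0,0.023,0,0],
    [-0.63,0,0.028,0,0],
    [-0.63,0,0.032,0,0],
    [-0.63,0,0.035,0,0],
    [-0.63,0,0.036,0,0],
    [-0.63,0,0.036,0,0],
  ],
)

```text
time_s: 19.27
tool_pos: [0.5656, -0.22, -0.0065]
tool_rot: [70.3, 90.0, 48.3]
force: [-0.4, -0.5, 0.3]
grip_width: 0.0162
```

Run:
```python
from h import *
o=monitor.get_obs(); T=att(o['tool_rot']); print(o['tool_pos'],o['force'])
a,d=read_camera('scene'); m=camera_model('scene')
for r in regions_of('scene','cap_a')[:3]:
    c=pts(m,[r['pixel']],z=.011)[0]; print(round(r['p'],2),r['pixel'],c.round(4),'rel TCP',((c-o['tool_pos'])@T).round(4),'to target',((np.array([.576,-.1965,0])-c)@T).round(4))
v,u=np.mgrid[180:250,230:300]; v=v.ravel();u=u.ravel(); k=d[v,u]>0; P=pts(m,np.c_[u,v],d=d[v,u])
s=k&(abs(P[:,2]-.013)<.005)&(np.hypot(P[:,0]-.576,P[:,1]+.1965)<.03); print(s.sum(),P[s].mean(0) if s.any() else 0)
cv2.imwrite('pics/l.png',cv2.resize(a[150:270,200:320],(600,600),interpolation=cv2.INTER_CUBIC)[...,::-1])
```

```text
[ 0.56555382 -0.21996258 -0.0065377 ] [-0.36763464 -0.54116581  0.28000045]
0.58 [231.0, 256.1] [ 0.7056 -0.1116  0.011 ] rel TCP [-0.0175  0.153   0.0891] to target [ 0.011  -0.1274 -0.0882]
103 [ 0.57527493 -0.20076724  0.01340987]
```

View pics/l.png

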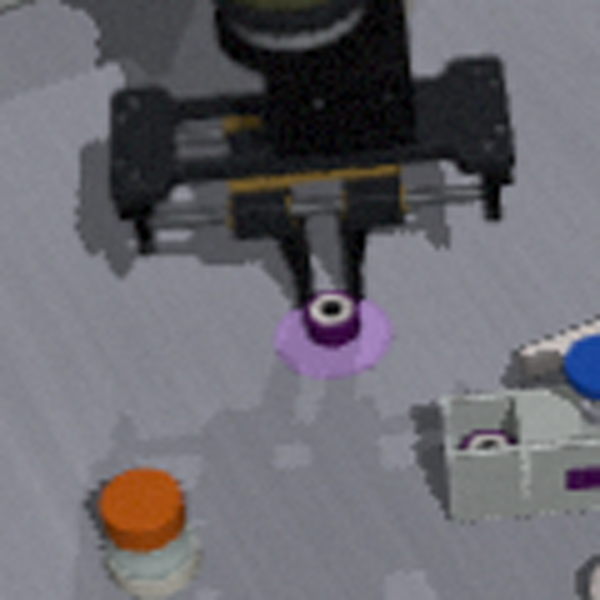

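The cap stands upright on the spot, about 7 mm short of its centre (base at crop (331,327), spot centre (333,337)). I'll nudge it 7 mm more, then back off straight and rise.

Emit:
step_arm(
  deltas=[
    [-0.63,0,0.002,0,0],
    [-0.63,0,0.004,0,0],
    [-0.63,0,0.006,0,0],
    [-0.63,0,0.007,0,0],
    [-0.63,0,0.007,0,0],
  ],
)

```text
time_s: 20.0
tool_pos: [0.5683, -0.2132, -0.0066]
tool_rot: [105.9, 90.0, 83.9]
force: [-0.3, 0.1, -0.2]
grip_width: 0.0156
```

Emit:
step_arm(
  deltas=[
    [-0.63,0,-0.005,0,0],
    [-0.63,0,-0.02,0,0],
    [-0.63,0,-0.04,0,0],
    [-0.63,-0.04,-0.045,0,0],
    [-0.63,-0.09,-0.045,0,0],
    [-0.63,-0.15,-0.045,0,0],
    [-0.63,-0.19,-0.045,0,0],
    [-0.63,-0.19,-0.045,0,0],
  ],
)

```text
time_s: 21.0
tool_pos: [0.5523, -0.2584, 0.1873]
tool_rot: [4.8, 89.6, -17.4]
force: [-0.3, -0.0, -0.7]
grip_width: 0.0164
```

Run:
```python
from h import *
o=monitor.get_obs(); T=att(o['tool_rot']); print(o['tool_pos'],o['force'],o['time_s'])
for c in('scene','top'):
    a,d=read_camera(c); m=camera_model(c)
    v,u=np.mgrid[150:330,230:450]; v=v.ravel();u=u.ravel(); k=d[v,u]>0; P=pts(m,np.c_[u,v],d=d[v,u])
    s=k&(abs(P[:,2]-.013)<.005)&(np.hypot(P[:,0]-.576,P[:,1]+.1965)<.03); print(c,s.sum(),P[s].mean(0) if s.any() else 0, 'zmax',P[s][:,2].max() if s.any() else 0)
    for t in('plunger_top','red_cap','tape','marker','jar'):
        for r in regions_of(c,t)[:1]:
            M=r['pixels']&(d>0); y,x=np.nonzero(M); Q=pts(m,np.c_[x,y],d=d[y,x]); print(' ',t,round(r['p'],2),np.median(Q,0).round(3))
    if c=='scene': cv2.imwrite('pics/n.png',cv2.resize(a[150:310,200:400],(750,600),interpolation=cv2.INTER_CUBIC)[...,::-1])
```

```text
[ 0.55229191 -0.25838175  0.18728533] [-0.26684174 -0.00559347 -0.6548425 ] 21.0
scene 83 [ 0.57835946 -0.19201302  0.01401114] zmax 0.017864321658901283
  plunger_top 0.68 [ 0.437 -0.121  0.012]
  tape 0.62 [0.527 0.035 0.015]
  marker 0.58 [ 0.432 -0.121  0.012]
  jar 0.6 [ 0.714 -0.09   0.038]
top 131 [ 0.57523133 -0.19302107  0.01392332] zmax 0.017884825899560752
  plunger_top 0.71 [0.504 0.386 0.101]
  tape 0.53 [0.519 0.03  0.017]
  marker 0.87 [ 0.441 -0.123  0.013]
  jar 0.71 [ 0.707 -0.099  0.048]
```

View pics/n.png

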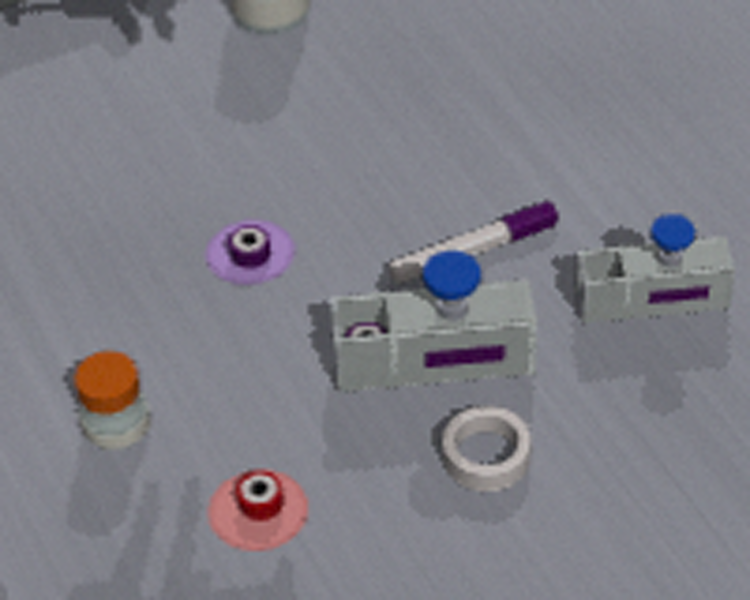

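The cap stands upright in the middle of the lilac spot (crop (249,247)). The arm is clear and everything else is in place, so I'm handing the job in.

```bash
python3 -c "
from cell import env; print(env.sign_off())"
```

```text
the job is handed in; nothing more can be done
None
```

The single purple cap now stands upright and wholly on the lilac spot, about 4 mm from its centre with 16 mm allowed. The job was handed in at about 21.6 s, with the gripper well above the table and touching nothing.

- **Press:** I pressed the larger feeder's plunger once, slowly, to the stop (about 33 N through the fingertips) and it sprang back up. One cap came out, and the other two are still in the feeder.
- **Pushing error:** My first push brought the cap to the spot, but I then wrote the retreat moves from the wrong starting point. Two rows drove the cap about 70 mm past the spot, much faster than intended. It stayed upright and touched nothing, so I went round behind it and pushed it gently back.
- **Last checks:** The scene and top cameras both place the cap on the spot, standing at full height. In the last picture, the jar, tape, marker and red cap looked undisturbed. The network missed the red cap and mislabelled the plunger at the end, so I checked those two by eye only.
- **Disagreement:** The reported tool height read about 33 mm lower than contact and camera depth showed, so I worked from the measured fingertip height.

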